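# Square up and bolt a revolving bin, then hold its lid open for a customer

### The job

Turn the revolving bin of tins square on its foot, so that its keeper is in line with the barrel bolt on the foot, and push the bolt fully home into the keeper so that the bin cannot swing while a customer reaches in. Only then lift the lid that faces you by its bar handle until it stands 50 degrees up from its closed position, and finish with the gripper still holding it there, since it falls shut when let go. Leave the other things on the table where they are.

Things in the scene. Friction and masses are not known exactly. Their poses are not given: they have to be found in the camera images.
- stand: the fixed foot of the revolving bin: low dark steel disc, 300 mm diameter, with a tongue 76 mm wide running out to its right (own -y) that carries a barrel bolt on a grey block. Origin on the turntable's vertical axis at table height; own x points to its back (away from the robot, yaw within 0.3 rad), y to its left, z up. Fixed to the table.
- turntable (a joint): turntable angle (rad) about the stand's vertical axis, positive anticlockwise from above; 0 = squared up, front lid towards the stand's -x, keeper in line with the bolt. Turns freely, about 0.1 N m of friction. Carries a white-sided bin 254 mm deep, 200 mm wide, its middle ridge 175 mm and its clear front and rear walls 137 mm over the table; tins in the front half, foil parcels behind.
- bolt (a joint): travel of the barrel bolt (m): 0 = drawn back, 0.036 = fully home against its stop. Slides level along the stand's +y, towards the axis, against about 2.5 N of friction. Steel rod, 10 mm diameter, round tip, its axis 46 mm over the table in the stand's x = 0 plane. With the bolt home the turntable is locked to within 0.02 rad.
- bolt_grip (a point): middle of the bolt's upright round steel grip, 19 mm diameter, 26 mm high, 72 mm over the table, on a thin stem on the rod. It lies 239 mm from the stand's axis along the stand's -y with the bolt drawn back, 203 mm fully home. The rod's two guide loops (18 mm wide, tops 55 mm over the table) stand 183 and 262 mm out; the grey block under them is 39 mm high.
- keeper_mouth (a point): entrance of the keeper, a steel bridge on the turntable's rim with a slot 14 mm wide; 151 mm from the axis, 46 mm over the table, on the stand's -y axis when squared up. Flared lips outside it (to about 31 mm wide) let the bolt draw the turntable into line if it is less than about 0.06 rad out; farther out it strikes or misses them.
- front_lid (a joint): opening of the front lid (rad): 0 = resting closed (then sloping 15 degrees down to the front), grows as it is lifted; 0.873 = 50 degrees (then rising 35 degrees above level towards the robot). It stops at 1.35 and falls shut from any angle. Clear panel with a dark steel edge, 206 mm wide, 0.36 to 0.6 kg; about 2 to 3 N at the handle lifts it.
- front_lid_hinge (a point): middle of the front lid's hinge line, on the bin's ridge: 6 mm before the turntable's axis and 175 mm over the table. The hinge line is level and runs along the turntable's y.
- front_lid_bar (a point): middle of the front lid's handle: round dark steel bar, 12 mm diameter, 100 mm free length, parallel to the hinge line, 172 mm from it along the lid and 4 mm above the lid's plane through that line (so 171 mm from the turntable's axis and 134 mm over the table when closed). Arms at its ends carry it about 34 mm clear of the lid's lower edge.
- label_roll: bystander: white label roll, 44 mm across, 26 mm high, standing on the table before the bin; origin under its centre
- scoop: bystander: steel scoop, 203 x 68 x 68 mm, lying on the table before the bin; origin under its centre, own y along it, black handle towards -y
- tape_dispenser: bystander: black tape dispenser, 63 x 158 x 86 mm, to the right before the bin; origin under its centre, own y along it
- gold_tin: bystander: round gold tin, 63 mm across, 27 mm high, standing alone on the table to the left of the bin; origin under its centre

How it is judged:
By the outcome, as a careful person would: the job done as asked, in the order asked, and still so for the second after the job is handed in, while the arm keeps its last pose, push and grip.
It also fails if it takes over 56 s, if anything falls off the work surface, if the arm or the gripper's body presses on something with over 40 N, if the wrist force passes 120 N, or if a joint passes its speed limit or range.

### The arm

A 6-joint arm with a two-finger parallel gripper is mounted at the origin on a cart in front of the work surface, level with it; the furniture and walls round the work are solid. World frame = base frame: x ahead of the robot, y to its left, z up, the work surface at z = 0. Lengths are in m, angles in rad, forces in N, time in s.
With the tool pointing down it reaches from about 0.225 to 0.725 m from the base axis. Payload 3.1 kg.
Tool frame: the origin (TCP) lies at the very end of the fingers, on their centre line; the grasp point (between the pads) lies 19 mm behind it; z points along the fingers, x is the direction in which the jaws open and shut, and the axes are right-handed (so a half turn about z gives the same grasp; the last joint's range is limited). The gripper opens to 85 mm and grips with 20 to 120 N. Pads are 22 mm wide; open, the fingers measure 114 mm over their backs; the gripper's body (76 mm by 85 mm) begins 54 mm behind the grasp point. The pads swing forward as they close: fully open they stand 13 mm farther back than shut.
Start: joints at [-1.272, 0.048, 0.099, 1.622, 0, 1.443], TCP at [0.217, -0.478, 0.231] pointing down, gripper open.
Joint ranges: [-2.91, 2.91], [-0.99, 1.94], [-1.21, 1.42], [-2.12, 2.29], [-1.49, 1.47], [-3.14, 3.14]. Speed limits (rad/s): [2.79, 2.79, 3.14, 3.14, 3.14, 3.14].

### API

Orientations are given as a unit quaternion [x, y, z, w].
In Python, from rig import bot gives the robot as it stands.
- The arm moves only by the shell command python3 -m creep 'ROWS' [FORCE]. ROWS is JSON, a list of rows, each an object with "offset": the shift along the tool's x, y, z in mm, a list of three; "turn": the turn, a rotation vector about the tool's x, y, z in rad, a list of three; "grip": the closure in counts, from 0 (fully open) to 255 (shut). A call has 1 to 8 rows; each row shifts and turns the commanded pose from where the row before left it, along the tool's axes as they then stand; what a row does not reach is not made up. A row lasts 1/12 s, in which the tool goes at most 41.7 mm and 7.16 degrees, less where a joint would pass 70% of its speed; a pose out of reach is approached as far as the arm can. A call is refused whole if a number of a shift passes 41.7 or a number of a turn 0.125, either way. A call with a gripper value outside its range is refused whole. The fingers move at their own pace and stop on an object; FORCE is the grip in N (left out, the last holds). Time passes only in rows, so rows that do not move let the fingers close. It gives the time, the measured TCP pose, the force and the opening at its end, in the units of the state.
- bot.get_state(): the state, without advancing time (a new reading comes with each control period).
- bot.capture(name): name is "scene" or "top" or "wrist"; returns the picture (400x640x3 uint8, red, green, blue); there is no depth.
- bot.calibration(name): a dict with "vfov" (degrees; the focal length in pixels is half the picture's height over the tangent of half this angle, whatever the lens; pixels are square), "cx", "cy" (the principal point, pixels), "origin" and "orientation" of the camera in the world. Camera axes: x right, y up, looking along -z (the intrinsics and any distortion apply to the point x, -y, -z); pixel columns grow to the right and rows downward; lengths in m; the calibration is good to about 2 mm. A picture is of the moment at which its call begins: read the wrist's pose just before it. calibration takes no time and is no camera call; for the wrist camera it gives the pose at the moment of the call.
- bot.hand_in(): hands the job in, once; it reports no verdict.
The state is a dict: "clock": time; "q": joint angles; "joint_vel": joint speeds; "effort": joint torques, N m; "eef_pos": TCP position; "orientation": TCP orientation; "ft_force": force on the tool from outside, world axes, zero at the start; "ft_torque": the same for the moment, N m; "gripper_width": finger opening in m.
Only numpy, scipy, OpenCV 4.12 (cv2) and the standard library are available. Lean on these libraries where they do the work, as an engineer would, in place of code of your own. Each camera call takes 0.05 s, during which the arm holds its last target.

## Working session

There is one attempt and no reset: what is moved stays moved. The work goes in short steps, Python scripts to look and compute and a shell command to move; the robot and the scene stay as the last step left them, time stands still between calls to the robot, and variables do not carry over. Pictures are saved under pics/ and viewed, and the job is handed in when it is done.

```bash
mkdir -p pics; ls; python3 - <<'E'
from rig import bot
import cv2
print(bot.get_state())
for n in ["scene","top","wrist"]:
    print(n,bot.calibration(n))
    cv2.imwrite(f"pics/{n}0.png",bot.capture(n)[:,:,::-1])
E
```

```text
pics
{'clock': 0.0, 'q': array([-1.27178869e+00,  4.87527021e-02,  9.75961861e-02,  1.62199087e+00,
       -2.95275964e-05,  1.44302548e+00]), 'joint_vel': array([ 5.61480641e-04,  8.21967450e-05, -1.73047397e-04,  1.19992118e-03,
       -5.47105115e-04, -4.11254434e-04]), 'effort': array([-5.70111242e-04, -3.38783598e+01,  3.20013857e+01,  2.04042328e-02,
       -2.28163140e-04,  3.54521212e-06]), 'eef_pos': array([ 0.2171322 , -0.47732706,  0.23011531]), 'orientation': array([ 8.40814628e-01, -5.41321882e-01, -9.08769949e-04, -7.45804832e-04]), 'ft_force': array([ 0.39859063, -1.10939523, -0.70155638]), 'ft_torque': array([-0.02814313, -0.03752006,  0.00482691]), 'gripper_width': 0.085164216351088}
scene {'vfov': 45.8911566774222, 'cx': 312.4820312790558, 'cy': 194.9380562427594, 'origin': array([ 0.24320555, -0.79839955,  1.14361641]), 'orientation': array([ 0.35767448, -0.05816375, -0.13162363,  0.92269235])}
top {'vfov': 52.92390251159898, 'cx': 324.32098230502913, 'cy': 198.78080628845817, 'origin': array([0.39737033, 0.06533511, 1.13500344]), 'orientation': array([ 0.04344317, -0.03654171, -0.70152739,  0.71037786])}
wrist {'vfov': 70.56912420834547, 'cx': 310.85431304756867, 'cy': 202.22338941931812, 'origin': array([ 0.28874309, -0.44456302,  0.37293132]), 'orientation': array([-0.12982307,  0.08464567, -0.53532118,  0.83030857])}
```

View pics/scene0.png

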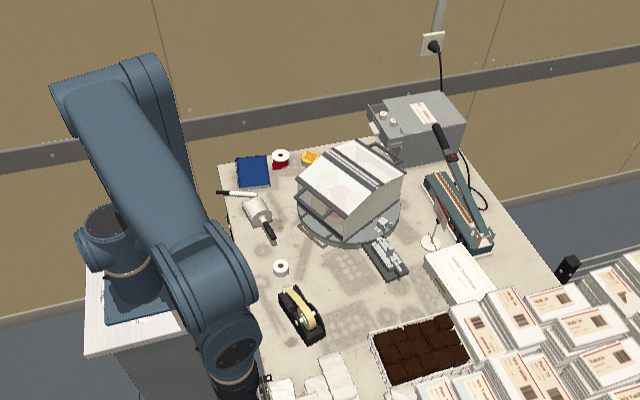

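View pics/top0.png

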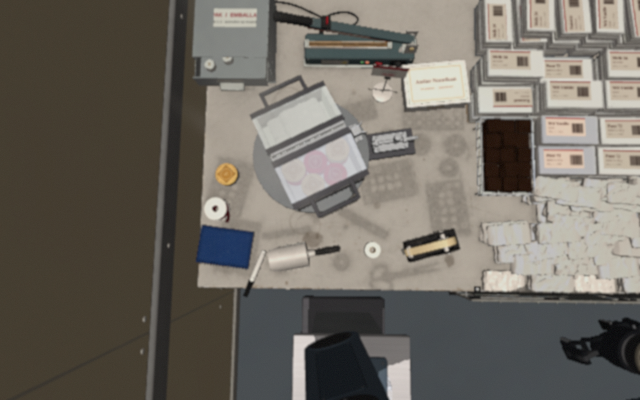

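View pics/wrist0.png

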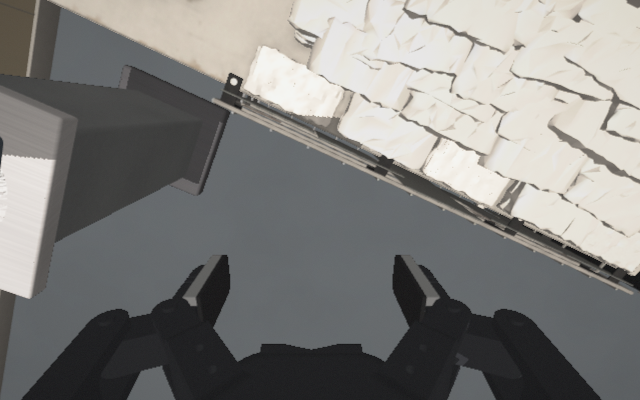

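```bash
cat > h.py <<'E'
import numpy as np, cv2
from scipy.spatial.transform import Rotation as R
from rig import bot
def fpx(c): return 200/np.tan(np.radians(c['vfov']/2))
def unproj(c,uv,z):
    f=fpx(c); uv=np.atleast_2d(np.array(uv,float))
    d=np.stack([(uv[:,0]-c['cx'])/f,-(uv[:,1]-c['cy'])/f,-np.ones(len(uv))],1)
    d=R.from_quat(c['orientation']).apply(d); o=np.array(c['origin'])
    return o+d*((z-o[2])/d[:,2])[:,None]
def proj(c,P):
    p=R.from_quat(c['orientation']).inv().apply(np.atleast_2d(P)-np.array(c['origin'])); f=fpx(c)
    return np.stack([c['cx']+f*p[:,0]/-p[:,2],c['cy']-f*p[:,1]/-p[:,2]],1)
def crop(src,dst,x0,y0,x1,y1,s):
    im=cv2.imread(src)[y0:y1,x0:x1]; cv2.imwrite(dst,cv2.resize(im,None,fx=s,fy=s,interpolation=cv2.INTER_CUBIC))
E
python3 - <<'E'
from h import *
crop("pics/top0.png","pics/top0c.png",235,70,435,220,4)
crop("pics/scene0.png","pics/scene0c.png",280,130,430,290,3.75)
E
```

```text
(no output)
```

View pics/top0c.png

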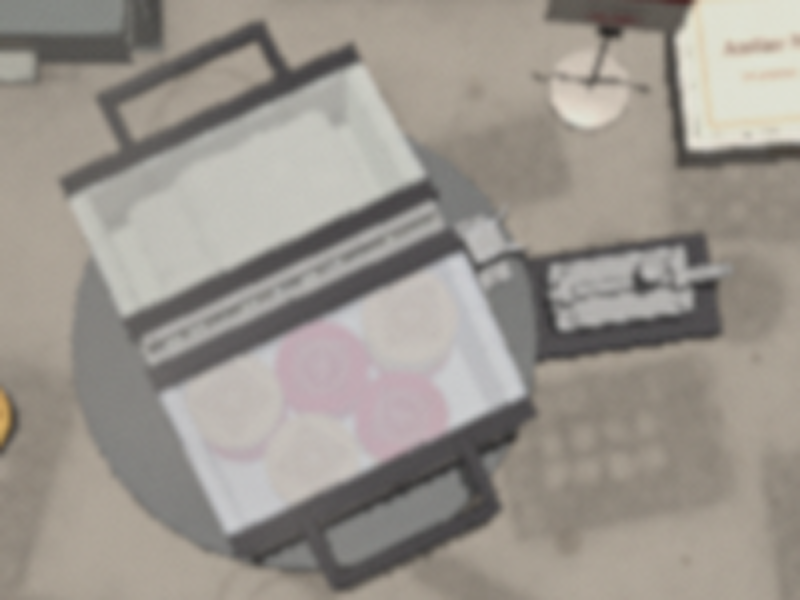

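View pics/scene0c.png

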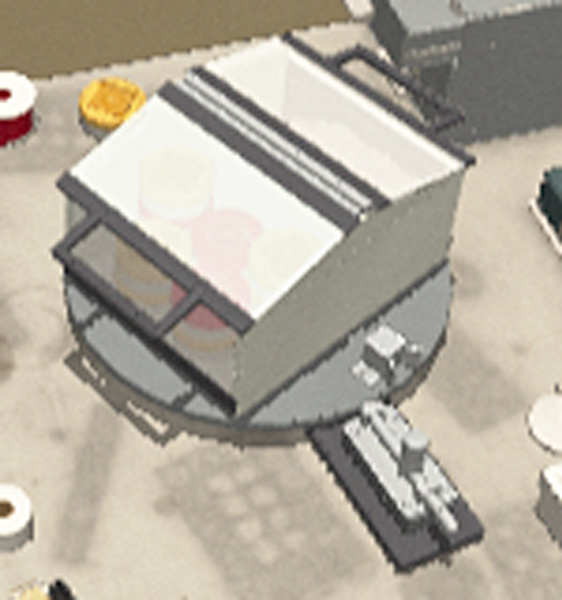

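```bash
cat > m.py <<'E'
from h import *
t=bot.calibration("top"); s=bot.calibration("scene")
T=lambda p:(np.atleast_2d(p)+.5)/4-.5+[235,70]
S=lambda p:(np.atleast_2d(p)+.5)/3.75-.5+[280,130]
np.set_printoptions(precision=4,suppress=True)
fb=unproj(t,T([(332,572),(497,495)]),.134); rb=unproj(t,T([(105,105),(262,32)]),.134)
print("front bar",fb,fb.mean(0),"rear",rb.mean(0)); 
print("centre",(fb.mean(0)+rb.mean(0))/2)
d=rb.mean(0)-fb.mean(0); print("ax yaw",np.arctan2(d[1],d[0]),np.linalg.norm(d))
d=fb[0]-fb[1];print("bar yaw",np.arctan2(-d[0],d[1]))
print("grip top",unproj(t,T((655,272)),.08),unproj(s,S((415,440)),.083))
print("tongue end",unproj(t,T([(703,235),(720,332)]),.01), unproj(s,S([(482,535),(402,570)]),.01))
E
python3 m.py
```

```text
front bar [[ 0.4761  0.0921  0.134 ]
 [ 0.5258 -0.0107  0.134 ]] [0.5009 0.0407 0.134 ] rear [0.802  0.1932 0.134 ]
centre [0.6515 0.1169 0.134 ]
ax yaw 0.46860252754975146 0.3374769962903001
bar yaw 0.4503197946862786
grip top [[ 0.6848 -0.1202  0.08  ]] [[ 0.685  -0.1175  0.083 ]]
tongue end [[ 0.7315 -0.1671  0.01  ]
 [ 0.6606 -0.1784  0.01  ]] [[ 0.7296 -0.1668  0.01  ]
 [ 0.6593 -0.1786  0.01  ]]
```

```bash
cat > ov.py <<'E'
from h import *
def pts(cx,cy,psi,phi,lid=0,bolt=0):
    def fr(a,P): 
        P=np.atleast_2d(P).astype(float); return R.from_euler('z',a).apply(P)+[cx,cy,0]
    o={}
    o['disc']=fr(psi,[(.15*np.cos(a),.15*np.sin(a),.02) for a in np.linspace(0,6.28,60)])
    L=lambda r,h,y:( -.006-r*np.cos(np.radians(15)-lid)-h*np.sin(np.radians(15)-lid), y, .175-r*np.sin(np.radians(15)-lid)+h*np.cos(np.radians(15)-lid))
    o['bar']=fr(psi+phi,[L(.172,.004,y) for y in(-.05,0,.05)])
    o['lid']=fr(psi+phi,[L(0,0,-.103),L(0,0,.103),L(.132,0,.103),L(.132,0,-.103)])
    o['keeper']=fr(psi+phi,[(0,-.151,.046)])
    o['grip']=fr(psi,[(0,-.239+bolt,.085),(0,-.239+bolt,.059)])
    o['tong']=fr(psi,[(.038,-.285,.01),(-.038,-.285,.01)])
    return o
def overlay(cam,dst,box,s,*a,**k):
    c=bot.calibration(cam); im=bot.capture(cam)[:,:,::-1]
    x0,y0,x1,y1=box; im=cv2.resize(im[y0:y1,x0:x1],None,fx=s,fy=s,interpolation=cv2.INTER_CUBIC)
    for (n,P),col in zip(pts(*a,**k).items(),[(255,0,0),(0,0,255),(0,200,0),(255,0,255),(0,140,255),(255,255,0)]):
        for u in proj(c,P): cv2.circle(im,tuple(int(v) for v in (u-[x0,y0]+.5)*s-.5),3,col,-1)
    cv2.imwrite(dst,im)
E
python3 - <<'E'
from ov import *
overlay("top","pics/ov1.png",(235,70,435,220),4,.6515,.117,.147,.313)
overlay("scene","pics/ov2.png",(280,130,430,290),3.75,.6515,.117,.147,.313)
E
```

```text
(no output)
```

View pics/ov1.png

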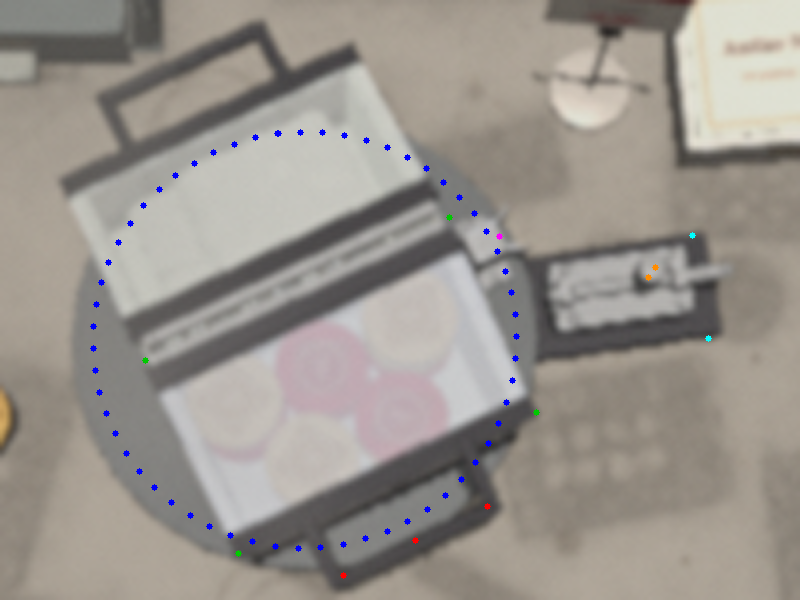

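View pics/ov2.png

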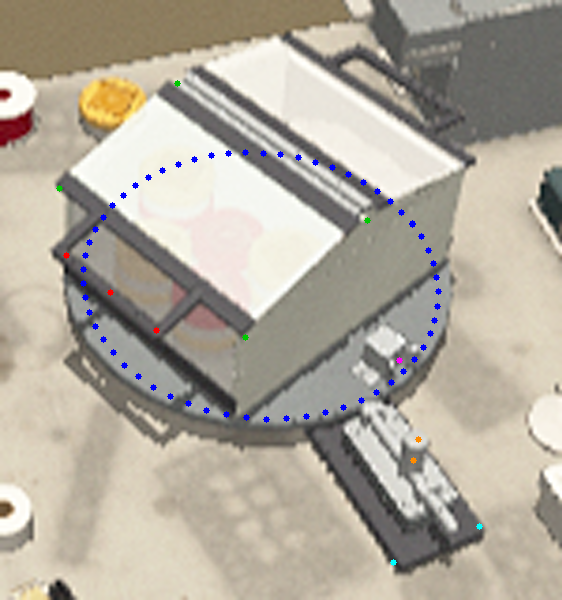

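```bash
cat > plan.py <<'E'
from h import *
import json
# target pose: position (TCP) , theta (yaw of tool x, tool down), pitch tilt fwd (rad)
def ori(theta,tilt=0.,tyaw=None):
    # tool down, x at theta; then tilt the tool about horizontal axis so z leans toward heading tyaw
    r=R.from_matrix(np.array([[np.cos(theta),np.sin(theta),0],[np.sin(theta),-np.cos(theta),0],[0,0,-1]]).T if 0 else np.stack([[np.cos(theta),np.sin(theta),0],[np.sin(theta),-np.cos(theta),0],[0,0,-1.]],1))
    if tilt:
        a=theta if tyaw is None else tyaw
        r=R.from_rotvec(-tilt*np.array([-np.sin(a),np.cos(a),0]))*r   # down -> toward heading
    return r
def plan(way,n=None,grip=0,start=None,vmax=38,wmax=.115):
    """way: list of (pos,Rot) ; prints rows"""
    st=bot.get_state()
    p,r=(st['eef_pos'],R.from_quat(st['orientation'])) if start is None else start
    p=np.array(p,float)
    rows=[]
    for (tp,tr) in way:
        tp=np.array(tp,float); p0,r0=p.copy(),r; rv=(r0.inv()*tr).as_rotvec()
        k=n or max(1,int(np.ceil(max(np.linalg.norm(tp-p0)*1000/vmax,np.linalg.norm(rv)/wmax))))
        for i in range(1,k+1):
            gp=p0+(tp-p0)*i/k; gr=r0*R.from_rotvec(rv*i/k)
            o=np.round(r.inv().apply(gp-p)*1000,1); t=np.round((r.inv()*gr).as_rotvec(),3)+0.
            rows.append({"offset":(o+0.).tolist(),"turn":t.tolist(),"grip":grip})
            p=p+r.apply(o/1000); r=r*R.from_rotvec(t)
    for i in range(0,len(rows),8): print(json.dumps(rows[i:i+8],separators=(',',':')))
    print(len(rows))
    return p,r
E
python3 - <<'E'
from plan import *
np.set_printoptions(precision=3,suppress=True)
print(ori(.46,.3).as_matrix())
plan([((.498,.041,.20),ori(.46))],grip=160)
E
```

```text
[[ 0.856  0.444  0.265]
 [ 0.424 -0.896  0.131]
 [ 0.296 -0.    -0.955]]
[{"offset":[-22.2,-29.4,2.0],"turn":[0.0,0.0,-0.1],"grip":160},{"offset":[-19.2,-31.5,1.9],"turn":[0.0,0.0,-0.1],"grip":160},{"offset":[-16.0,-33.2,2.0],"turn":[0.0,0.0,-0.101],"grip":160},{"offset":[-12.5,-34.7,1.9],"turn":[0.0,0.0,-0.1],"grip":160},{"offset":[-9.0,-35.7,2.0],"turn":[0.0,0.0,-0.1],"grip":160},{"offset":[-5.4,-36.5,1.9],"turn":[0.0,0.0,-0.1],"grip":160},{"offset":[-1.7,-36.8,2.0],"turn":[-0.001,0.0,-0.101],"grip":160},{"offset":[2.0,-36.8,1.9],"turn":[0.0,0.0,-0.1],"grip":160}]
[{"offset":[5.6,-36.4,1.9],"turn":[0.0,0.0,-0.1],"grip":160},{"offset":[9.3,-35.7,1.9],"turn":[0.0,0.0,-0.1],"grip":160},{"offset":[12.8,-34.6,1.9],"turn":[0.0,0.0,-0.101],"grip":160},{"offset":[16.2,-33.1,1.9],"turn":[0.0,0.001,-0.1],"grip":160},{"offset":[19.4,-31.3,2.0],"turn":[0.0,0.0,-0.1],"grip":160},{"offset":[22.5,-29.2,1.9],"turn":[0.0,0.0,-0.1],"grip":160},{"offset":[25.2,-26.9,1.9],"turn":[0.0,0.0,-0.101],"grip":160},{"offset":[27.9,-24.1,2.0],"turn":[0.0,0.0,-0.1],"grip":160}]
16
```

```bash
python3 -m creep '[{"offset":[-22,-29,2],"turn":[0,0,-0.1],"grip":160},{"offset":[-19,-31.5,2],"turn":[0,0,-0.1],"grip":160},{"offset":[-16,-33,2],"turn":[0,0,-0.1],"grip":160},{"offset":[-12.5,-35,2],"turn":[0,0,-0.1],"grip":160},{"offset":[-9,-36,2],"turn":[0,0,-0.1],"grip":160},{"offset":[-5,-36.5,2],"turn":[0,0,-0.1],"grip":160},{"offset":[-2,-37,2],"turn":[0,0,-0.1],"grip":160},{"offset":[2,-37,2],"turn":[0,0,-0.1],"grip":160}]' 30
python3 -m creep '[{"offset":[5.5,-36.5,2],"turn":[0,0,-0.1],"grip":160},{"offset":[9,-36,2],"turn":[0,0,-0.1],"grip":160},{"offset":[13,-34.5,2],"turn":[0,0,-0.1],"grip":160},{"offset":[16,-33,2],"turn":[0,0,-0.1],"grip":160},{"offset":[19.5,-31,2],"turn":[0,0,-0.1],"grip":160},{"offset":[22.5,-29,2],"turn":[0,0,-0.1],"grip":160},{"offset":[25,-27,2],"turn":[0,0,-0.1],"grip":160},{"offset":[28,-24,2],"turn":[0,0,-0.1],"grip":160}]'
python3 - <<'E'
from plan import *
st=bot.get_state();print(st['q'],st['eef_pos'],st['gripper_width'],st['ft_force'])
cv2.imwrite("pics/w1.png",bot.capture("wrist")[:,:,::-1])
E
```

```text
clock: 0.92
eef_pos: [0.3587, -0.217, 0.2152]
orientation: [0.986, -0.169, 0.0, 0.0]
ft_force: [0.2, -0.3, 0.0]
gripper_width: 0.0318
clock: 1.58
eef_pos: [0.4996, 0.0419, 0.1992]
orientation: [0.974, 0.229, 0.0, 0.0]
ft_force: [0.1, -1.3, -0.4]
gripper_width: 0.032
[-4.99768648e-02 -1.90190680e-02 -3.23799231e-02  1.55720450e+00
 -1.81053552e-04  1.05947195e+00] [0.49959036 0.04193771 0.19919544] 0.03197870139922277 [ 0.14801275 -1.34677573 -0.41657232]
```

View pics/w1.png

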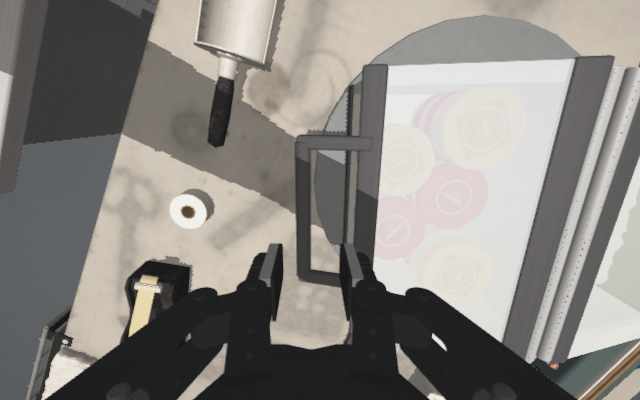

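```bash
python3 - <<'E'
from plan import *
np.set_printoptions(precision=4,suppress=True)
c=bot.calibration("wrist")
P=unproj(c,[(303,143),(305,276)],.134);print(P,P.mean(0)); d=P[0]-P[1];print(np.arctan2(-d[0],d[1]),np.linalg.norm(d))
print(proj(c,[bot.get_state()['eef_pos']]))
E
```

```text
[[ 0.4714  0.0964  0.134 ]
 [ 0.5216 -0.0011  0.134 ]] [0.4965 0.0477 0.134 ]
0.4753252366984686 0.10972351497795646
[[310.7477 257.8236]]
```

```bash
python3 -m creep '[{"offset":[0,-2,28],"turn":[0,0,0],"grip":160},{"offset":[0,-2,28],"turn":[0,0,0],"grip":160},{"offset":[0,-2,28],"turn":[0,0,0],"grip":160},{"offset":[0,0,0],"turn":[0,0,0],"grip":160}]'
python3 - <<'E'
from plan import *
cv2.imwrite("pics/w2.png",bot.capture("wrist")[:,:,::-1])
E
```

```text
clock: 1.97
eef_pos: [0.4912, 0.0459, 0.1084]
orientation: [0.974, 0.226, -0.006, -0.002]
ft_force: [-1.0, 0.4, -1.3]
gripper_width: 0.0319
```

View pics/w2.png

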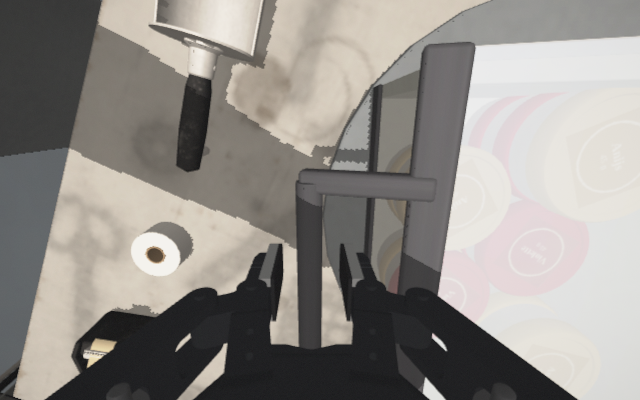

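```bash
python3 -m creep '[{"offset":[0,0,0],"turn":[0,0,0],"grip":255},{"offset":[0,0,0],"turn":[0,0,0],"grip":255},{"offset":[0,0,0],"turn":[0,0,0],"grip":255},{"offset":[0,0,0],"turn":[0,0,0],"grip":255}]' 25
python3 - <<'E'
from plan import *
np.set_printoptions(precision=4,suppress=True)
st=bot.get_state();print(st['eef_pos'],st['gripper_width'],st['ft_force'],st['ft_torque'])
r=R.from_quat(st['orientation']);print(r.as_matrix())
E
```

```text
clock: 2.35
eef_pos: [0.4921, 0.043, 0.1159]
orientation: [0.974, 0.225, -0.005, 0.001]
ft_force: [-10.6, -4.6, 0.0]
gripper_width: 0.0108
[0.4921 0.043  0.1159] 0.010777920203474088 [-10.5909  -4.5851   0.0068] [-0.9994  2.2043  0.0443]
[[ 0.8984  0.439  -0.0096]
 [ 0.439  -0.8985 -0.0051]
 [-0.0109  0.0004 -0.9999]]
```

```bash
python3 -m creep '[{"offset":[-5,0,0],"turn":[0,0,0],"grip":255},{"offset":[0.2,-8.6,0],"turn":[0,0,0.05],"grip":255},{"offset":[0.2,-8.6,0],"turn":[0,0,0.05],"grip":255},{"offset":[0.2,-8.6,0],"turn":[0,0,0.05],"grip":255},{"offset":[0.2,-8.6,0],"turn":[0,0,0.05],"grip":255},{"offset":[0.2,-8.6,0],"turn":[0,0,0.05],"grip":255},{"offset":[0.2,-8.6,0],"turn":[0,0,0.05],"grip":255},{"offset":[0,0,0],"turn":[0,0,0],"grip":255}]' 25
python3 -m creep '[{"offset":[0,0,0],"turn":[0,0,0],"grip":255},{"offset":[0,0,0],"turn":[0,0,0],"grip":255}]'
cat > v.py <<'E'
from ov import *
import sys
a=[float(v) for v in sys.argv[2:]]
overlay("top",f"pics/t{sys.argv[1]}.png",(235,70,435,220),4,*a[:4],lid=a[4],bolt=a[5])
overlay("scene",f"pics/s{sys.argv[1]}.png",(280,130,430,290),3.75,*a[:4],lid=a[4],bolt=a[5])
E
python3 v.py 2 .6515 .117 .147 0 0 0
python3 - <<'E'
from plan import *
st=bot.get_state(); print(R.from_quat(st['orientation']).as_matrix()[:,0])
d=np.array([.6515,.117])-st['eef_pos'][:2];print(np.hypot(*d),np.arctan2(d[1],d[0]))
E
```

```text
clock: 3.02
eef_pos: [0.4763, 0.0938, 0.1169]
orientation: [0.997, 0.078, 0.001, -0.001]
ft_force: [-2.7, 0.4, -3.0]
gripper_width: 0.0109
clock: 3.18
eef_pos: [0.4767, 0.0919, 0.1163]
orientation: [0.997, 0.078, 0.0, 0.0]
ft_force: [-2.4, 0.0, -2.9]
gripper_width: 0.011
[9.87850900e-01 1.55401905e-01 9.20412774e-04]
0.17645269485929096 0.14262802960327706
```

View pics/t2.png

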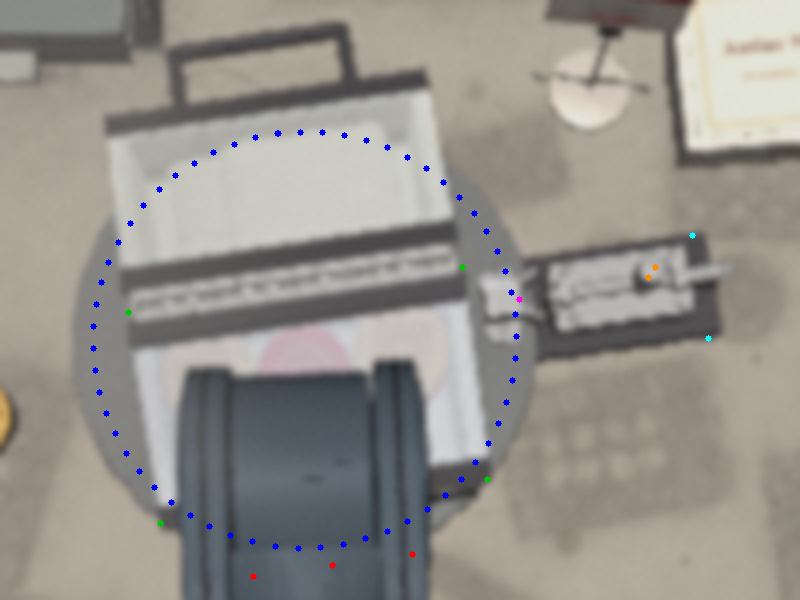

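View pics/s2.png

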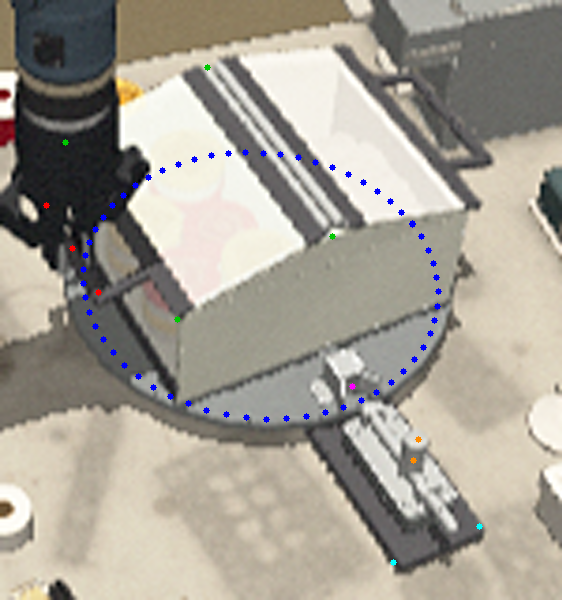

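```bash
python3 - <<'E'
from h import *
T=lambda p:(np.atleast_2d(p)+.5)/4-.5+[235,70]
t=bot.calibration("top")
def yaw(a,b,z):
    P=unproj(t,T([a,b]),z);d=P[0]-P[1];return np.arctan2(-d[0],d[1]),np.linalg.norm(d)
print(yaw((104,122),(425,74),.139)); print(yaw((120,270),(455,224),.175)); print(yaw((134,347),(467,302),.17)); print(yaw((172,53),(347,27),.134))
print('tongue',yaw((536,262),(703,236),.01),yaw((540,358),(722,331),.01))
E
python3 -m creep '[{"offset":[0,0,0],"turn":[0,0,0],"grip":160},{"offset":[0,0,0],"turn":[0,0,0],"grip":160},{"offset":[0,0,-28],"turn":[0,0,0],"grip":160},{"offset":[0,0,-40],"turn":[0,0,0],"grip":160},{"offset":[0,0,-40],"turn":[0,0,0],"grip":160}]'
```

```text
(np.float64(0.16357562436587078), np.float64(0.20871051321041043))
(np.float64(0.1505058162545606), np.float64(0.20730002254095997))
(np.float64(0.1479937277930026), np.float64(0.2059105920209117))
(np.float64(0.16289933039944238), np.float64(0.114829345006367))
tongue (np.float64(0.1686823191976332), np.float64(0.12138593314947348)) (np.float64(0.16088413877163468), np.float64(0.1312082044733826))
clock: 3.7
eef_pos: [0.4762, 0.0919, 0.224]
orientation: [0.997, 0.078, -0.0, 0.0]
ft_force: [1.2, 0.9, -0.1]
gripper_width: 0.0318
```

```bash
python3 - <<'E'
from plan import *
plan([((.64,-.119,.215),ori(1.725))],grip=130)
E
```

```text
[{"offset":[9.2,16.7,0.6],"turn":[0.0,0.0,-0.112],"grip":130},{"offset":[7.3,17.6,0.7],"turn":[0.0,0.0,-0.112],"grip":130},{"offset":[5.3,18.3,0.6],"turn":[0.0,0.0,-0.112],"grip":130},{"offset":[3.2,18.8,0.7],"turn":[0.0,0.0,-0.112],"grip":130},{"offset":[1.1,19.1,0.6],"turn":[0.0,0.0,-0.113],"grip":130},{"offset":[-1.1,19.0,0.6],"turn":[0.0,0.0,-0.112],"grip":130},{"offset":[-3.2,18.8,0.7],"turn":[0.0,0.0,-0.112],"grip":130},{"offset":[-5.2,18.4,0.6],"turn":[0.0,0.0,-0.112],"grip":130}]
[{"offset":[-7.3,17.6,0.6],"turn":[0.0,0.0,-0.112],"grip":130},{"offset":[-9.2,16.7,0.7],"turn":[-0.001,0.0,-0.112],"grip":130},{"offset":[-11.1,15.5,0.6],"turn":[0.0,0.0,-0.112],"grip":130},{"offset":[-12.6,14.3,0.7],"turn":[0.0,0.001,-0.112],"grip":130},{"offset":[-14.2,12.7,0.6],"turn":[0.0,0.0,-0.112],"grip":130},{"offset":[-15.6,11.0,0.7],"turn":[0.0,0.0,-0.112],"grip":130}]
14
```

```bash
python3 -m creep '[{"offset":[9,17,0.6],"turn":[0,0,-0.112],"grip":130},{"offset":[7,17.5,0.6],"turn":[0,0,-0.112],"grip":130},{"offset":[5,18,0.6],"turn":[0,0,-0.112],"grip":130},{"offset":[3,19,0.6],"turn":[0,0,-0.112],"grip":130},{"offset":[1,19,0.6],"turn":[0,0,-0.112],"grip":130},{"offset":[-1,19,0.6],"turn":[0,0,-0.112],"grip":130},{"offset":[-3,19,0.6],"turn":[0,0,-0.112],"grip":130},{"offset":[-5,18.5,0.6],"turn":[0,0,-0.112],"grip":130}]' 
python3 -m creep '[{"offset":[-7.5,17.5,0.6],"turn":[0,0,-0.112],"grip":130},{"offset":[-9,17,0.6],"turn":[0,0,-0.112],"grip":130},{"offset":[-11,15.5,0.6],"turn":[0,0,-0.112],"grip":130},{"offset":[-12.5,14.5,0.6],"turn":[0,0,-0.112],"grip":130},{"offset":[-14,12.5,0.6],"turn":[0,0,-0.112],"grip":130},{"offset":[-15.5,11,0.6],"turn":[0,0,-0.112],"grip":130},{"offset":[0,0,0],"turn":[0,0,0],"grip":130}]'
python3 - <<'E'
from plan import *
print(bot.get_state()['q'])
cv2.imwrite("pics/w3.png",bot.capture("wrist")[:,:,::-1])
E
python3 v.py 3 .6515 .117 .155 0 0 0
```

```text
clock: 4.37
eef_pos: [0.5713, -0.0299, 0.2196]
orientation: [0.864, 0.504, 0.001, 0.001]
ft_force: [-1.0, 0.1, 0.5]
gripper_width: 0.0417
clock: 4.95
eef_pos: [0.6422, -0.1223, 0.2145]
orientation: [0.651, 0.759, -0.0, 0.002]
ft_force: [-0.4, -0.4, -0.7]
gripper_width: 0.0416
[-2.89867284e-01  3.91294530e-01  4.66597829e-01  1.64272148e+00
 -1.60101196e-03 -4.42982441e-01]
```

View pics/w3.png

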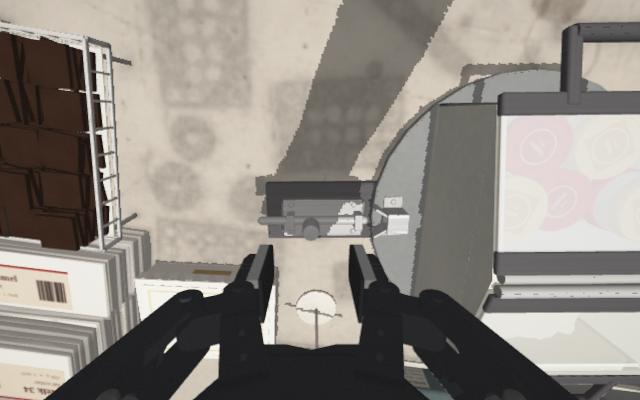

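View pics/t3.png

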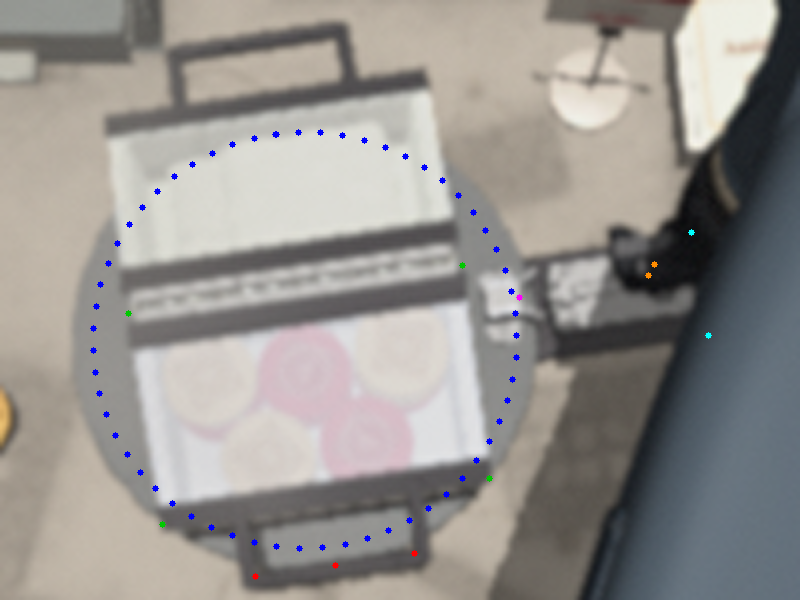

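```bash
python3 - <<'E'
from ov import *
c=bot.calibration("wrist")
crop("pics/w3.png","pics/w3c.png",240,160,440,260,4)
im=cv2.imread("pics/w3c.png")
for psi,col in((.147,(0,0,255)),(.16,(0,255,0))):
    o=pts(.6515,.117,psi,0)
    P=np.vstack([o['grip'],o['keeper'], R.from_euler('z',psi).apply([(0,-.262,.046),(0,-.183,.046)])+[.6515,.117,0]])
    for u in proj(c,P): cv2.circle(im,tuple(int(v) for v in (u-[240,160]+.5)*4-.5),3,col,-1)
cv2.imwrite("pics/w3d.png",im)
E
```

```text
(no output)
```

View pics/w3d.png

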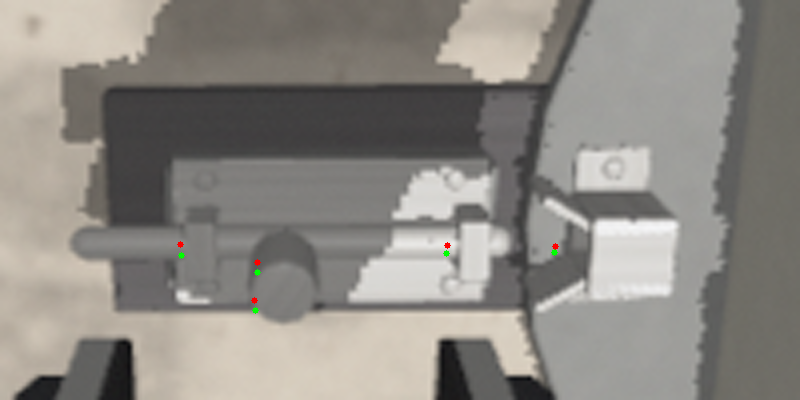

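```bash
python3 - <<'E'
from plan import *
np.set_printoptions(precision=4,suppress=True)
c=bot.calibration("wrist"); st=bot.get_state(); r=R.from_quat(st['orientation'])
print('cam in tool',r.inv().apply(c['origin']-st['eef_pos']), (r.inv()*R.from_quat(c['orientation'])).as_matrix())
W=lambda p:(np.atleast_2d(p)+.5)/4-.5+[240,160]
for p,z in(((285,292),.085),((283,258),.06),((75,242),.046),((510,241),.046),((590,253),.055)):
    P=unproj(c,W(p),z)[0]; print(p,P,'tool',r.inv().apply(P-st['eef_pos'])*1000)
print(r.as_matrix()[:,0],st['eef_pos'])
E
```

```text
cam in tool [ 0.0005 -0.0788 -0.1427] [[ 1.      0.0014  0.0008]
 [ 0.0015 -0.9514 -0.308 ]
 [ 0.0003  0.308  -0.9514]]
(285, 292) [ 0.683  -0.1119  0.085 ] tool [  0.2928  43.2336 130.4655]
(283, 258) [ 0.6837 -0.1124  0.06  ] tool [ -0.2829  43.8759 155.4664]
(75, 242) [ 0.6936 -0.1733  0.046 ] tool [-61.9449  44.4443 169.4806]
(510, 241) [ 0.6741 -0.0459  0.046 ] tool [ 66.9188  44.2976 169.452 ]
(590, 253) [ 0.671  -0.0247  0.055 ] tool [ 88.3145  44.4947 160.4475]
[-0.1507  0.9886 -0.0002] [ 0.6402 -0.1187  0.2154]
```

```bash
python3 -m creep '[{"offset":[0,22,0],"turn":[0,0,0],"grip":130},{"offset":[0,21.5,0],"turn":[0,0,0],"grip":130},{"offset":[0,0,30],"turn":[0,0,0],"grip":130},{"offset":[0,0,30],"turn":[0,0,0],"grip":130},{"offset":[0,0,30],"turn":[0,0,0],"grip":130},{"offset":[0,0,0],"turn":[0,0,0],"grip":130},{"offset":[0,0,0],"turn":[0,0,0],"grip":130}]' 
python3 - <<'E'
from plan import *
cv2.imwrite("pics/w4.png",bot.capture("wrist")[:,:,::-1])
E
```

```text
clock: 5.68
eef_pos: [0.6805, -0.1105, 0.1226]
orientation: [0.651, 0.759, -0.001, -0.003]
ft_force: [-0.9, 0.3, 0.7]
gripper_width: 0.0418
```

View pics/w4.png

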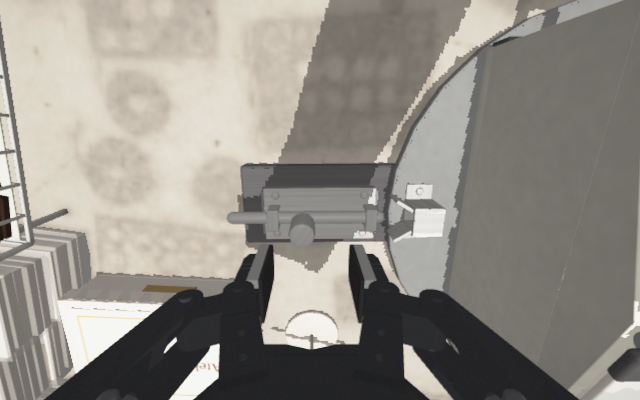

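```bash
python3 - <<'E'
from plan import *
np.set_printoptions(precision=4,suppress=True)
c=bot.calibration("wrist"); st=bot.get_state(); r=R.from_quat(st['orientation'])
crop("pics/w4.png","pics/w4c.png",220,150,460,270,3.3)
for p,z in(((302,236),.085),((301,225),.06),((232,217),.046)):
    P=unproj(c,p,z)[0]; print(p,P,'tool',r.inv().apply(P-st['eef_pos'])*1000)
print(st['eef_pos'],r.as_matrix(),st['joint_vel'],st['q'])
E
```

```text
(302, 236) [ 0.6892 -0.1162  0.085 ] tool [-5.9676  5.8307 40.8072]
(301, 225) [ 0.6913 -0.1174  0.06  ] tool [-7.5396  7.7793 65.8068]
(232, 217) [ 0.6987 -0.1755  0.046 ] tool [-66.0819   6.2362  79.8003]
[ 0.6825 -0.1112  0.1258] [[-0.1528  0.9883 -0.0001]
 [ 0.9883  0.1528  0.0001]
 [ 0.0001 -0.0001 -1.    ]] [-0.0055 -0.0277  0.0693 -0.0045 -0.0016 -0.0031] [-0.2584  0.4937  0.4267  1.5039  0.0001 -0.4118]
```

View pics/w4c.png

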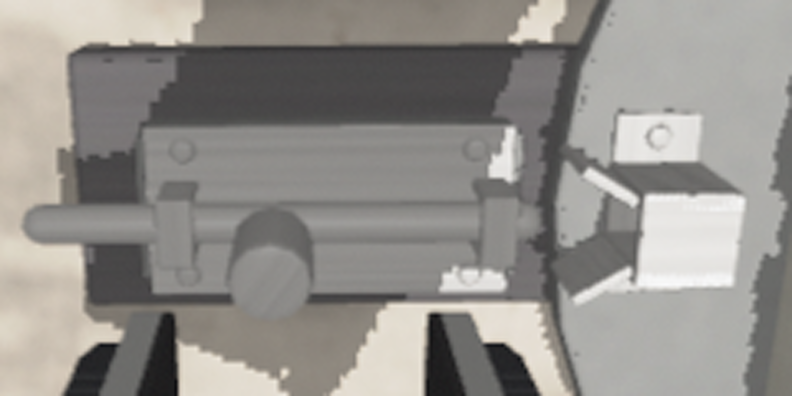

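```bash
cat > w.py <<'E'
from plan import *
import sys
c=bot.calibration("wrist"); im=bot.capture("wrist")[:,:,::-1]
cv2.imwrite(f"pics/{sys.argv[1]}.png",im); np.save(f"pics/{sys.argv[1]}.npy",np.r_[c['vfov'],c['cx'],c['cy'],c['origin'],c['orientation'],0])
def load(n):
    a=np.load(f"pics/{n}.npy"); return dict(vfov=a[0],cx=a[1],cy=a[2],origin=a[3:6],orientation=a[6:10])
st=bot.get_state(); print(st['eef_pos'],st['q'],np.abs(st['joint_vel']).max(),st['ft_force'])
if len(sys.argv)>2:
    b=[int(v) for v in sys.argv[2:6]]; crop(f"pics/{sys.argv[1]}.png",f"pics/{sys.argv[1]}c.png",*b,float(sys.argv[6]))
E
python3 w.py w5 220 150 460 270 3.3
```

```text
[ 0.68382511 -0.11169839  0.12791596] [-2.58629992e-01  4.92708658e-01  4.29448308e-01  1.50367804e+00
  2.90946392e-05 -4.11919900e-01] 0.03975633862171653 [-0.33789666 -0.36356881  0.48908635]
```

View pics/w5c.png

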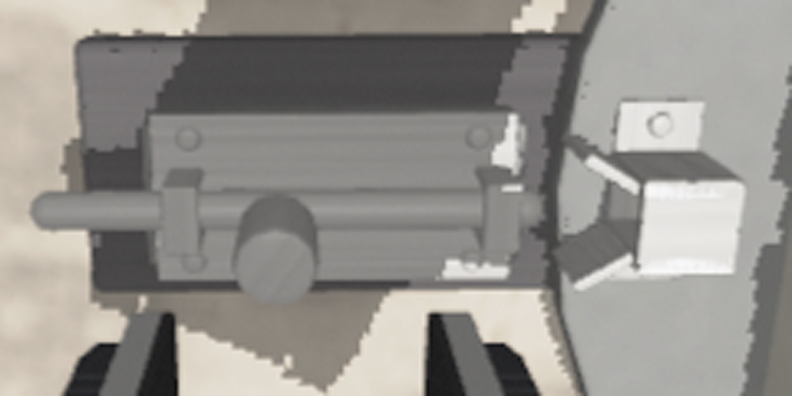

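```bash
python3 - <<'E'
from plan import *
np.set_printoptions(precision=4,suppress=True)
a=np.load("pics/w5.npy");c=dict(vfov=a[0],cx=a[1],cy=a[2],origin=a[3:6],orientation=a[6:10])
st=bot.get_state(); r=R.from_quat(st['orientation'])
W=lambda p:(np.atleast_2d(p)+.5)/3.3-.5+[220,150]
tc=c['origin']-r.apply([.0005,-.0788,-.1427]); print(tc)
for p,z in(((275,265),.085),((38,210),.046),((545,209),.046)):
    P=unproj(c,W(p),z)[0]; print(p,P,'tool',r.inv().apply(P-tc)*1000)
E
```

```text
[ 0.6831 -0.1113  0.1261]
(275, 265) [ 0.6844 -0.1161  0.085 ] tool [-4.927   0.4895 41.1284]
(38, 210) [ 0.6955 -0.1764  0.046 ] tool [-66.1314   2.0909  80.2272]
(545, 209) [ 0.6758 -0.0492  0.046 ] tool [62.6268  1.9957 80.0314]
```

```bash
python3 -m creep '[{"offset":[-4.5,1,10],"turn":[0,0,0],"grip":130},{"offset":[0,0,18],"turn":[0,0,0],"grip":130},{"offset":[0,0,18],"turn":[0,0,0],"grip":130},{"offset":[0,0,18],"turn":[0,0,0],"grip":130},{"offset":[0,0,0],"turn":[0,0,0],"grip":130},{"offset":[0,0,0],"turn":[0,0,0],"grip":130}]' ; python3 w.py w6
```

```text
clock: 6.28
eef_pos: [0.6846, -0.1164, 0.0613]
orientation: [0.651, 0.759, 0.0, 0.0]
ft_force: [-0.7, -1.0, 0.3]
gripper_width: 0.0418
[ 0.68550584 -0.11663234  0.0627317 ] [-2.64872034e-01  5.15794362e-01  3.31442911e-01  1.38386534e+00
 -2.92861687e-05 -4.17778106e-01] 0.023504430495821193 [-0.32755146  0.24619896  0.48319033]
```

View pics/w6.png

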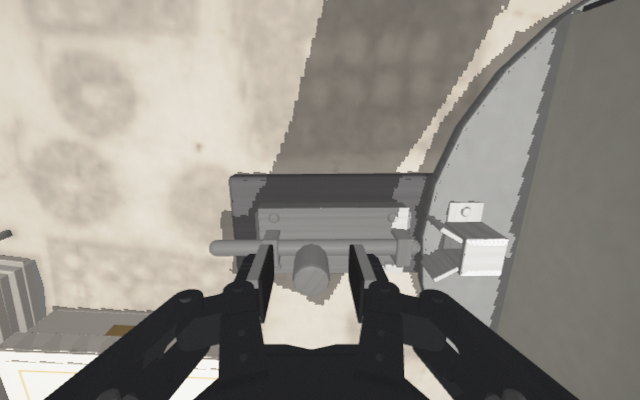

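```bash
python3 -m creep '[{"offset":[0,0,0],"turn":[0,0,0],"grip":255},{"offset":[0,0,0],"turn":[0,0,0],"grip":255},{"offset":[0,0,0],"turn":[0,0,0],"grip":255},{"offset":[0,0,0],"turn":[0,0,0],"grip":255}]' 25;  python3 -m creep '[{"offset":[4,0,0],"turn":[0,0,0],"grip":255},{"offset":[4,0,0],"turn":[0,0,0],"grip":255},{"offset":[4,0,0],"turn":[0,0,0],"grip":255},{"offset":[0,0,0],"turn":[0,0,0],"grip":255}]'; python3 w.py w7  220 150 540 320 2.4
```

```text
clock: 6.67
eef_pos: [0.6861, -0.1166, 0.0637]
orientation: [0.651, 0.759, 0.001, 0.002]
ft_force: [-0.5, 0.6, 5.3]
gripper_width: 0.0182
clock: 7.0
eef_pos: [0.6843, -0.1051, 0.0637]
orientation: [0.651, 0.759, 0.0, 0.003]
ft_force: [-0.4, -0.3, 5.9]
gripper_width: 0.018
[ 0.68429207 -0.10508988  0.06369215] [-2.48614245e-01  5.04357799e-01  3.17579824e-01  1.37904917e+00
 -1.20899636e-03 -4.01719036e-01] 0.005828598141446306 [-0.88165191 -0.27478906  6.17746968]
```

View pics/w7c.png

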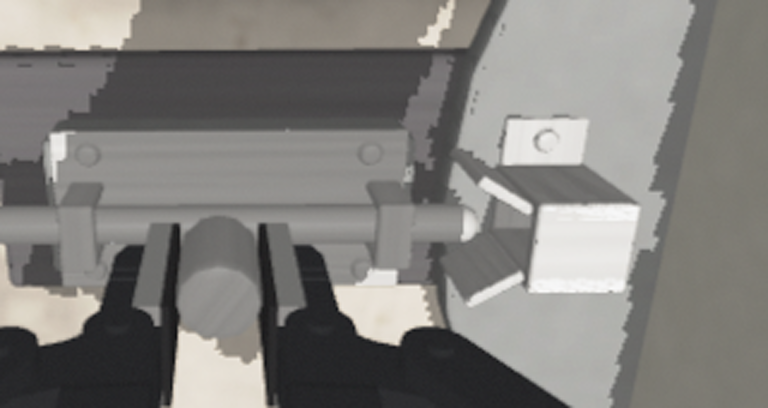

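```bash
python3 -m creep '[{"offset":[4,0,0],"turn":[0,0,0],"grip":255},{"offset":[4,0,0],"turn":[0,0,0],"grip":255},{"offset":[4,0,0],"turn":[0,0,0],"grip":255},{"offset":[0,0,0],"turn":[0,0,0],"grip":255}]'; python3 -m creep '[{"offset":[4,0,0],"turn":[0,0,0],"grip":255},{"offset":[3,0,0],"turn":[0,0,0],"grip":255},{"offset":[3,0,0],"turn":[0,0,0],"grip":255},{"offset":[0,0,0],"turn":[0,0,0],"grip":255}]'; python3 w.py w8  220 150 540 320 2.4
```

```text
clock: 7.38
eef_pos: [0.6824, -0.0932, 0.0637]
orientation: [0.651, 0.759, 0.0, 0.003]
ft_force: [0.3, -1.0, 5.9]
gripper_width: 0.0179
clock: 7.72
eef_pos: [0.6808, -0.0835, 0.0637]
orientation: [0.651, 0.759, 0.0, 0.003]
ft_force: [-1.3, -1.0, 5.5]
gripper_width: 0.0181
[ 0.68081904 -0.08354158  0.06369441] [-0.21904105  0.4872265   0.29411314  1.37293167 -0.00161047 -0.37199819] 0.0039705806160117724 [-0.15552739 -0.72848064  6.10373553]
```

View pics/w8c.png

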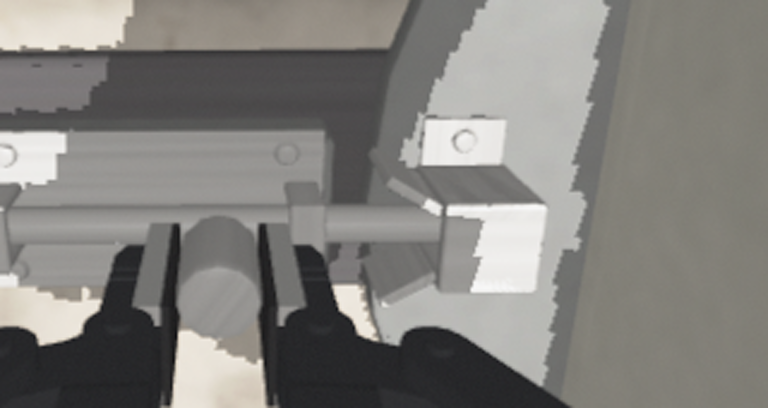

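```bash
python3 -m creep '[{"offset":[2,0,0],"turn":[0,0,0],"grip":255},{"offset":[2,0,0],"turn":[0,0,0],"grip":255},{"offset":[2,0,0],"turn":[0,0,0],"grip":255},{"offset":[0,0,0],"turn":[0,0,0],"grip":255},{"offset":[0,0,0],"turn":[0,0,0],"grip":255}]';  python3 -m creep '[{"offset":[3,0,0],"turn":[0,0,0],"grip":255},{"offset":[0,0,0],"turn":[0,0,0],"grip":255},{"offset":[0,0,0],"turn":[0,0,0],"grip":255}]'; python3 w.py w9  220 150 540 320 2.4
```

```text
clock: 8.18
eef_pos: [0.6805, -0.0816, 0.0637]
orientation: [0.652, 0.758, -0.002, 0.005]
ft_force: [0.6, -7.4, 3.4]
gripper_width: 0.0178
clock: 8.43
eef_pos: [0.6805, -0.0814, 0.0638]
orientation: [0.653, 0.758, -0.003, 0.007]
ft_force: [2.4, -13.9, 2.9]
gripper_width: 0.0178
[ 0.68050505 -0.08146491  0.06375039] [-0.21100565  0.48153629  0.2863955   1.36653456 -0.01278445 -0.35983475] 0.00408454082324828 [  1.55539483 -13.94705941   2.17215033]
```

View pics/w9c.png

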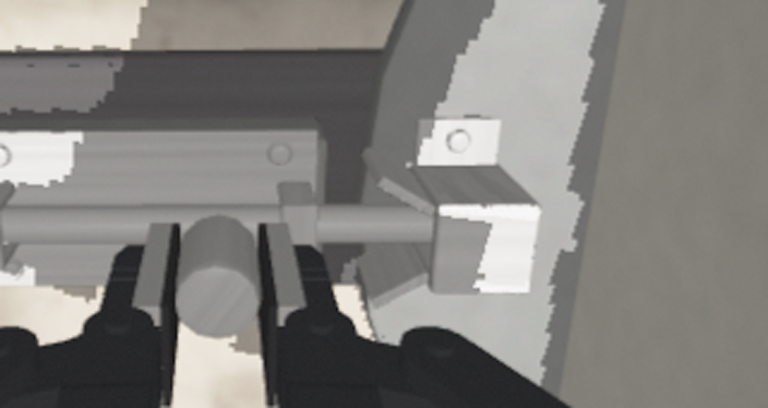

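```bash
python3 -m creep '[{"offset":[-4,0,0],"turn":[0,0,0],"grip":255},{"offset":[0,0,0],"turn":[0,0,0],"grip":140},{"offset":[0,0,0],"turn":[0,0,0],"grip":140},{"offset":[0,0,0],"turn":[0,0,0],"grip":140},{"offset":[0,0,-20],"turn":[0,0,0],"grip":140},{"offset":[0,0,-40],"turn":[0,0,0],"grip":140},{"offset":[0,0,-40],"turn":[0,0,0],"grip":140},{"offset":[0,0,-40],"turn":[0,0,0],"grip":140}]'
cat > lid.py <<'E'
from plan import *
C=np.array([.6485,.1195,0]); psi=.153
def bar(o):
    a=np.radians(15)-o
    return C+R.from_euler('z',psi).apply([-.006-.172*np.cos(a)-.004*np.sin(a),0,.175-.172*np.sin(a)+.004*np.cos(a)])
def pose(o,tilt,back=0,y=0):
    r=ori(psi,tilt); return bar(o)+R.from_euler('z',psi).apply([0,y,0])+r.apply([0,0,.019-back]), r
E
python3 - <<'E'
from lid import *
p,r=pose(0,np.radians(30),.12); print(p)
q=p.copy(); mid=((p[0],p[1],.25),ori(psi))
plan([mid,(p,r)],grip=182)
E
```

```text
clock: 9.15
eef_pos: [0.6773, -0.0763, 0.2006]
orientation: [0.65, 0.76, -0.001, -0.002]
ft_force: [1.0, -0.9, 0.3]
gripper_width: 0.0386
[0.42743838 0.08541116 0.22181539]
[{"offset":[14.2,-15.9,-3.4],"turn":[0.0,0.0,0.112],"grip":182},{"offset":[12.3,-17.3,-3.5],"turn":[-0.001,0.0,0.113],"grip":182},{"offset":[10.2,-18.7,-3.5],"turn":[0.0,0.0,0.112],"grip":182},{"offset":[8.2,-19.6,-3.4],"turn":[0.0,0.0,0.112],"grip":182},{"offset":[5.8,-20.5,-3.5],"turn":[0.0,0.0,0.112],"grip":182},{"offset":[3.6,-20.9,-3.5],"turn":[-0.001,0.001,0.113],"grip":182},{"offset":[1.1,-21.3,-3.4],"turn":[0.0,0.0,0.112],"grip":182},{"offset":[-1.2,-21.2,-3.5],"turn":[0.0,0.0,0.112],"grip":182}]
[{"offset":[-3.5,-21.0,-3.5],"turn":[-0.001,0.0,0.113],"grip":182},{"offset":[-6.0,-20.4,-3.5],"turn":[0.0,0.0,0.112],"grip":182},{"offset":[-8.1,-19.6,-3.5],"turn":[0.0,0.0,0.112],"grip":182},{"offset":[-10.3,-18.6,-3.5],"turn":[-0.001,0.0,0.113],"grip":182},{"offset":[-12.4,-17.3,-3.5],"turn":[0.0,0.0,0.112],"grip":182},{"offset":[-14.2,-15.9,-3.6],"turn":[0.0,0.0,0.112],"grip":182},{"offset":[0.0,0.0,5.6],"turn":[0.0,0.105,0.0],"grip":182},{"offset":[-0.6,0.0,5.7],"turn":[0.0,0.105,0.0],"grip":182}]
[{"offset":[-1.2,0.0,5.5],"turn":[0.0,0.104,0.0],"grip":182},{"offset":[-1.7,0.0,5.4],"turn":[0.0,0.105,0.0],"grip":182},{"offset":[-2.3,0.0,5.1],"turn":[0.0,0.105,0.0],"grip":182}]
19
```

```bash
python3 v.py 4 .6485 .1195 .153 0 0 0.036; python3 -m creep '[{"offset":[14,-16,-6],"turn":[0,0,0.112],"grip":182},{"offset":[12,-17,-6],"turn":[0,0,0.112],"grip":182},{"offset":[10,-19,-6],"turn":[0,0,0.112],"grip":182},{"offset":[8,-19.5,-6],"turn":[0,0,0.112],"grip":182},{"offset":[6,-20.5,-4],"turn":[0,0,0.112],"grip":182},{"offset":[3.5,-21,-4],"turn":[0,0,0.113],"grip":182},{"offset":[1,-21.5,-4],"turn":[0,0,0.112],"grip":182},{"offset":[-1,-21,-4],"turn":[0,0,0.112],"grip":182}]' 
python3 -m creep '[{"offset":[-3.5,-21,-2],"turn":[0,0,0.113],"grip":182},{"offset":[-6,-20.5,-2],"turn":[0,0,0.112],"grip":182},{"offset":[-8,-19.5,-2],"turn":[0,0,0.112],"grip":182},{"offset":[-10.5,-18.5,-1],"turn":[0,0,0.113],"grip":182},{"offset":[-12.5,-17.5,-1],"turn":[0,0,0.112],"grip":182},{"offset":[-14,-16,-1],"turn":[0,0,0.112],"grip":182},{"offset":[0,0,5.5],"turn":[0,0.105,0],"grip":182},{"offset":[-0.5,0,5.5],"turn":[0,0.105,0],"grip":182}]'
python3 -m creep '[{"offset":[-1,0,5.5],"turn":[0,0.105,0],"grip":182},{"offset":[-1.5,0,5.5],"turn":[0,0.105,0],"grip":182},{"offset":[-2.5,0,5],"turn":[0,0.105,0],"grip":182},{"offset":[0,0,0],"turn":[0,0,0],"grip":182},{"offset":[0,0,0],"turn":[0,0,0],"grip":182}]'
python3 w.py w10
python3 v.py 5 .6485 .1195 .153 0 0 0.036
```

```text
clock: 9.92
eef_pos: [0.5342, 0.0155, 0.2402]
orientation: [0.917, 0.4, -0.001, -0.001]
ft_force: [0.1, 0.4, -0.0]
gripper_width: 0.0248
clock: 10.58
eef_pos: [0.429, 0.0852, 0.2383]
orientation: [0.991, 0.077, 0.106, -0.009]
ft_force: [-0.9, -0.6, 0.8]
gripper_width: 0.0247
clock: 11.0
eef_pos: [0.426, 0.0841, 0.2183]
orientation: [0.964, 0.074, 0.256, -0.02]
ft_force: [1.2, 1.1, 1.1]
gripper_width: 0.0244
[0.428849   0.08405377 0.22244499] [-0.02567658 -0.80468502 -0.64858901  1.20885843  0.08935523  1.41533703] 0.1347899072728487 [0.91932415 0.32200468 1.12337667]
```

View pics/w10.png

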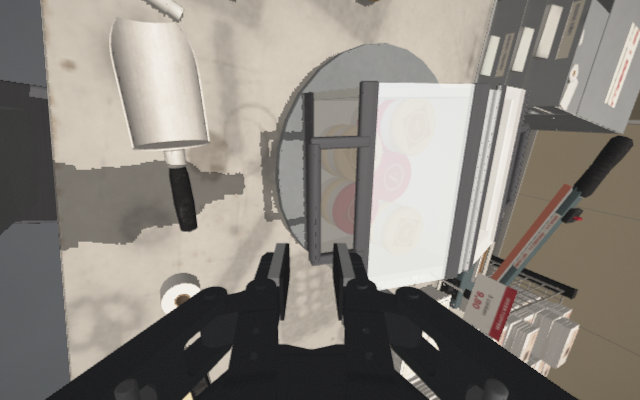

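View pics/t5.png

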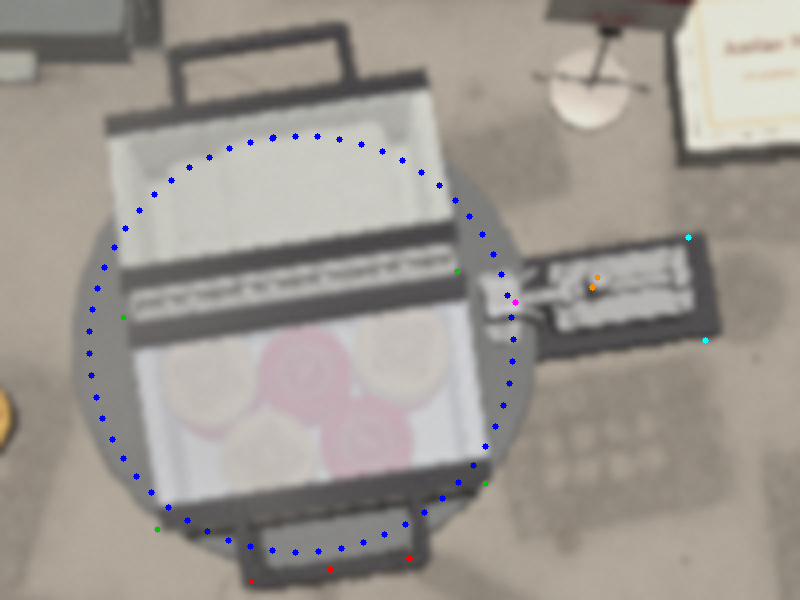

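View pics/s5.png

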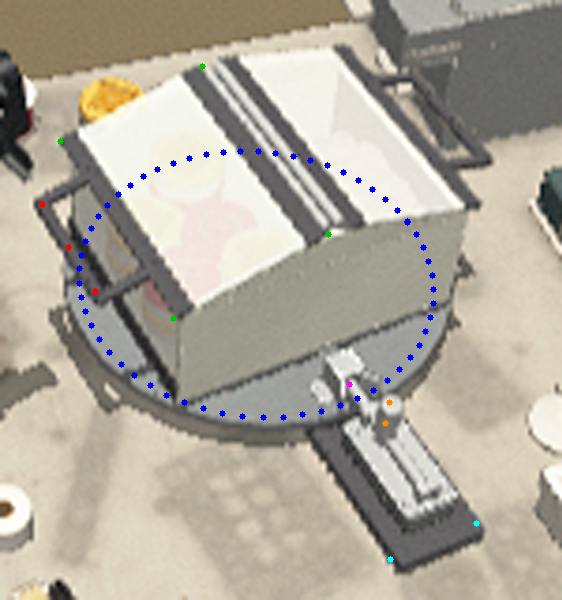

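```bash
python3 w.py w11; python3 - <<'E'
from lid import *
np.set_printoptions(precision=4,suppress=True)
crop("pics/w11.png","pics/w11c.png",240,110,400,290,3.3)
a=np.load("pics/w11.npy");c=dict(vfov=a[0],cx=a[1],cy=a[2],origin=a[3:6],orientation=a[6:10])
W=lambda u:(u-[240,110]+.5)*3.3-.5
print([W(proj(c,bar(0)+R.from_euler('z',psi).apply([0,y,0]))[0]) for y in(-.05,0,.05)])
im=cv2.imread("pics/w11c.png")
for y in(-.05,0,.05): cv2.circle(im,tuple(int(v) for v in W(proj(c,bar(0)+R.from_euler('z',psi).apply([0,y,0]))[0])),3,(0,0,255),-1)
cv2.imwrite("pics/w11c.png",im)
E
```

```text
[0.43143035 0.0838953  0.22592269] [-0.02595844 -0.79796838 -0.63974094  1.2084078   0.08944696  1.41525548] 0.012717109687202088 [0.7351124  0.13093679 0.78922059]
[array([216.1092, 460.736 ]), array([214.8801, 297.5769]), array([213.4943, 113.5993])]
```

View pics/w11c.png

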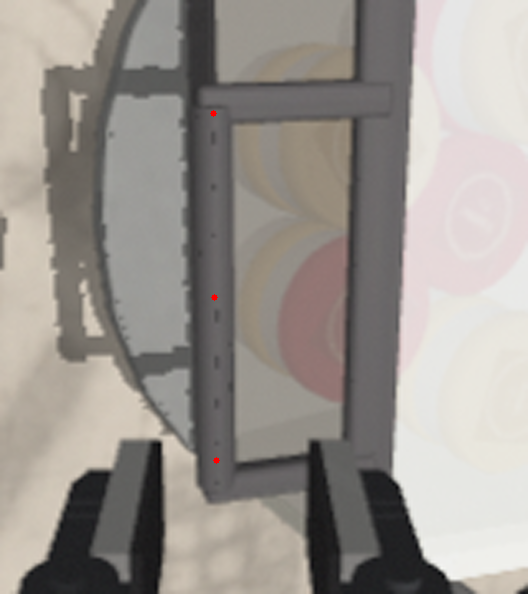

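```bash
python3 - <<'E'
from lid import *
p=pose(0,np.radians(30)); print(p[0])
plan([p],grip=182,vmax=30)
E
```

```text
[0.48673748 0.09455539 0.11789234]
[{"offset":[-1.1,-0.4,24.3],"turn":[0.0,-0.001,0.0],"grip":182},{"offset":[-1.2,-0.5,24.4],"turn":[0.0,-0.001,0.0],"grip":182},{"offset":[-1.1,-0.4,24.3],"turn":[0.0,0.0,0.0],"grip":182},{"offset":[-1.1,-0.4,24.3],"turn":[0.0,-0.001,0.0],"grip":182},{"offset":[-1.1,-0.4,24.4],"turn":[0.0,-0.001,0.0],"grip":182}]
5
```

```bash
python3 -m creep '[{"offset":[-2,-0.5,24],"turn":[0,0,0],"grip":182},{"offset":[-2,-0.5,24],"turn":[0,0,0],"grip":182},{"offset":[-1,-0.5,24],"turn":[0,0,0],"grip":182},{"offset":[0,0,0],"turn":[0,0,0],"grip":182},{"offset":[0,0,0],"turn":[0,0,0],"grip":182},{"offset":[0,0,0],"turn":[0,0,0],"grip":182}]'; python3 w.py w12; python3 - <<'E'
from lid import *
p=pose(0,np.radians(30)); print(p[0])
plan([p],grip=182,vmax=30)
E
```

```text
clock: 11.7
eef_pos: [0.4615, 0.0902, 0.1596]
orientation: [0.963, 0.074, 0.259, -0.02]
ft_force: [0.5, -0.1, 0.4]
gripper_width: 0.0244
[0.46156891 0.09011335 0.16012293] [-0.00284331 -0.72205756 -0.73604028  1.03466645  0.07786288  1.43558336] 0.028861164330125918 [ 0.0812381  -0.47141933  0.43451105]
[0.48673748 0.09455539 0.11789234]
[{"offset":[0.4,-0.3,24.7],"turn":[0.0,-0.002,0.0],"grip":182},{"offset":[0.5,-0.3,24.7],"turn":[0.0,-0.002,0.0],"grip":182}]
2
```

View pics/w12.png

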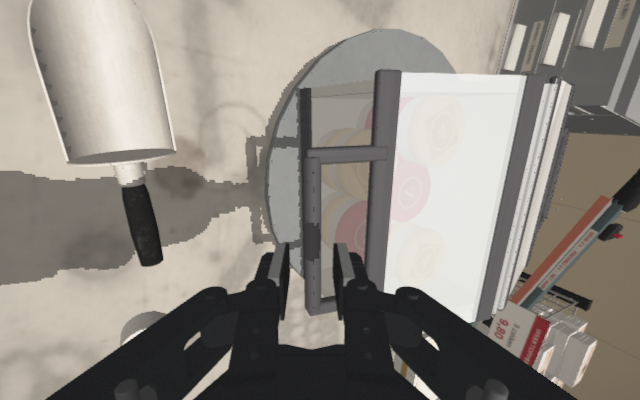

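Bar (col. 313) centred between the fingers (cols. 285–340); advance and close.

```bash
python3 -m creep '[{"offset":[0.5,0,17],"turn":[0,0,0],"grip":182},{"offset":[0.5,0,16],"turn":[0,0,0],"grip":182},{"offset":[0,0,16],"turn":[0,0,0],"grip":182},{"offset":[0,0,0],"turn":[0,0,0],"grip":182},{"offset":[0,0,0],"turn":[0,0,0],"grip":182},{"offset":[0,0,0],"turn":[0,0,0],"grip":182}]'; python3 w.py w13;python3 -m creep '[{"offset":[0,0,0],"turn":[0,0,0],"grip":255},{"offset":[0,0,0],"turn":[0,0,0],"grip":255},{"offset":[0,0,0],"turn":[0,0,0],"grip":255},{"offset":[0,0,0],"turn":[0,0,0],"grip":255}]' 30;  python3 w.py w14
```

```text
clock: 12.25
eef_pos: [0.4859, 0.0939, 0.1176]
orientation: [0.963, 0.074, 0.26, -0.02]
ft_force: [-0.1, 0.3, 0.3]
gripper_width: 0.0249
[0.4860567  0.09395532 0.11782398] [ 0.00900853 -0.6327294  -0.77426115  0.90549771  0.07197114  1.44602814] 0.005388909700256337 [-0.72135192  0.06528182 -0.1415362 ]
clock: 12.63
eef_pos: [0.4863, 0.094, 0.1178]
orientation: [0.962, 0.074, 0.261, -0.02]
ft_force: [-3.0, -0.5, 6.8]
gripper_width: 0.0108
[0.48627372 0.09402803 0.1177449 ] [ 0.00916711 -0.63270801 -0.7746906   0.90438164  0.07195049  1.44594635] 0.0009140368480292354 [-2.32033802 -0.60193283  6.21019968]
```

View pics/w14.png

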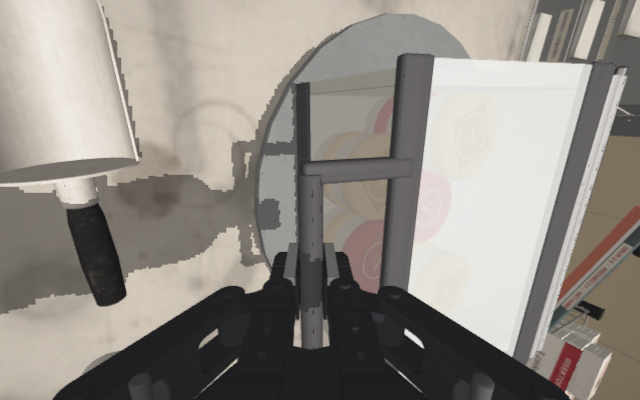

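```bash
python3 - <<'E'
from lid import *
w=[pose(.873*k/16,np.radians(30*(1-k/16))) for k in range(1,17)]
print(w[-1][0])
plan(w,n=1,grip=255)
E
```

```text
[0.50562312 0.09746765 0.25797823]
[{"offset":[2.8,-0.4,-8.8],"turn":[0.0,-0.038,0.0],"grip":255},{"offset":[2.5,0.0,-8.9],"turn":[0.0,-0.033,0.0],"grip":255},{"offset":[2.7,0.0,-8.8],"turn":[0.0,-0.032,0.0],"grip":255},{"offset":[2.8,0.0,-8.7],"turn":[0.0,-0.033,0.0],"grip":255},{"offset":[3.0,0.0,-8.7],"turn":[0.001,-0.033,0.0],"grip":255},{"offset":[3.3,0.0,-8.5],"turn":[0.0,-0.033,0.0],"grip":255},{"offset":[3.4,0.0,-8.5],"turn":[0.0,-0.032,0.0],"grip":255},{"offset":[3.5,0.0,-8.4],"turn":[0.0,-0.033,0.0],"grip":255}]
[{"offset":[3.8,0.0,-8.3],"turn":[0.0,-0.033,0.0],"grip":255},{"offset":[4.0,0.0,-8.2],"turn":[0.0,-0.033,0.0],"grip":255},{"offset":[4.1,0.0,-8.1],"turn":[0.0,-0.032,0.0],"grip":255},{"offset":[4.3,0.0,-8.0],"turn":[0.0,-0.033,0.0],"grip":255},{"offset":[4.5,0.0,-7.9],"turn":[0.0,-0.033,0.0],"grip":255},{"offset":[4.6,0.0,-7.8],"turn":[0.0,-0.032,0.001],"grip":255},{"offset":[4.8,0.0,-7.7],"turn":[0.0,-0.033,0.0],"grip":255},{"offset":[5.0,-0.1,-7.5],"turn":[0.0,-0.033,0.0],"grip":255}]
16
```

```bash
python3 -m creep '[{"offset":[2.6,0,-8.8],"turn":[0,-0.033,0],"grip":255},{"offset":[2.6,0,-8.8],"turn":[0,-0.033,0],"grip":255},{"offset":[2.7,0,-8.8],"turn":[0,-0.033,0],"grip":255},{"offset":[2.8,0,-8.7],"turn":[0,-0.033,0],"grip":255},{"offset":[3,0,-8.7],"turn":[0,-0.033,0],"grip":255},{"offset":[3.3,0,-8.5],"turn":[0,-0.033,0],"grip":255},{"offset":[3.4,0,-8.5],"turn":[0,-0.033,0],"grip":255},{"offset":[3.5,0,-8.4],"turn":[0,-0.033,0],"grip":255}]' 35
python3 - <<'E'
from lid import *
plan([pose(.873/2,np.radians(15))],grip=255)
E
```

```text
clock: 13.35
eef_pos: [0.479, 0.0931, 0.1868]
orientation: [0.989, 0.076, 0.128, -0.01]
ft_force: [3.0, 0.6, -5.3]
gripper_width: 0.011
[{"offset":[2.6,-0.2,-3.1],"turn":[0.0,0.005,0.0],"grip":255}]
1
```

```bash
python3 -m creep '[{"offset":[3.8,0,-8.3],"turn":[0,-0.033,0],"grip":255},{"offset":[4,0,-8.2],"turn":[0,-0.033,0],"grip":255},{"offset":[4.1,0,-8.1],"turn":[0,-0.033,0],"grip":255},{"offset":[4.3,0,-8],"turn":[0,-0.033,0],"grip":255},{"offset":[4.5,0,-7.9],"turn":[0,-0.033,0],"grip":255},{"offset":[4.6,0,-7.8],"turn":[0,-0.033,0],"grip":255},{"offset":[4.8,0,-7.7],"turn":[0,-0.033,0],"grip":255},{"offset":[5,0,-7.5],"turn":[0,-0.033,0],"grip":255}]'
python3 -m creep '[{"offset":[0,0,0],"turn":[0,0,0],"grip":255},{"offset":[0,0,0],"turn":[0,0,0],"grip":255},{"offset":[0,0,0],"turn":[0,0,0],"grip":255},{"offset":[0,0,0],"turn":[0,0,0],"grip":255}]'
cat > ang.py <<'E'
from lid import *
st=bot.get_state(); r=R.from_quat(st['orientation'])
g=st['eef_pos']-r.apply([0,0,.019]); l=R.from_euler('z',-psi).apply(g-C)
dx,dz=-(l[0]+.006),l[2]-.175; off=np.arctan2(.004,.172)
print('r',np.hypot(dx,dz),'opening deg',np.degrees(np.arctan2(dz,dx)-off)+15, st['ft_force'],st['gripper_width'],st['eef_pos'])
E
python3 ang.py; python3 w.py w15; python3 v.py 6 .6495 .118 .153 0 .873 0.036
```

```text
clock: 14.02
eef_pos: [0.5011, 0.0968, 0.2542]
orientation: [0.997, 0.077, -0.007, 0.0]
ft_force: [-6.2, -0.1, 0.7]
gripper_width: 0.0111
clock: 14.35
eef_pos: [0.5013, 0.0967, 0.2545]
orientation: [0.997, 0.077, -0.006, 0.0]
ft_force: [-6.9, -0.7, 2.4]
gripper_width: 0.0109
r 0.17343761863989796 opening deg 48.275543025529906 [-6.92074599 -0.74139251  2.35694705] 0.01092297046635727 [0.5012911  0.09670698 0.25450601]
[0.5012883  0.09669783 0.25452682] [ 5.96949497e-02  2.97194292e-02  1.26672934e-01  1.67873660e+00
 -8.91286632e-04  1.47711797e+00] 0.004552273128953267 [-6.80617751 -0.82913026  1.29400278]
```

View pics/w15.png

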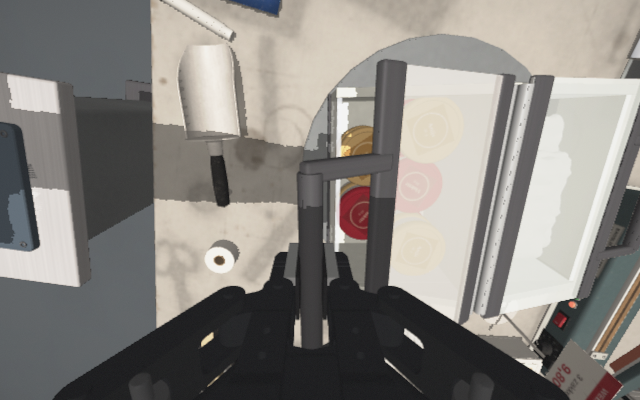

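View pics/s6.png

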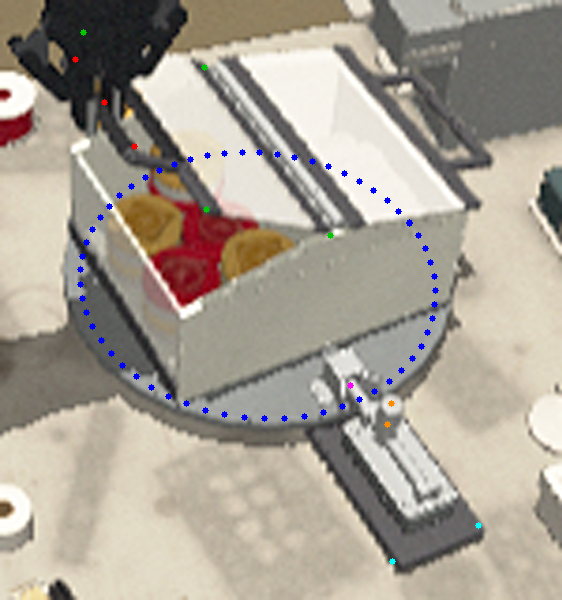

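View pics/t6.png

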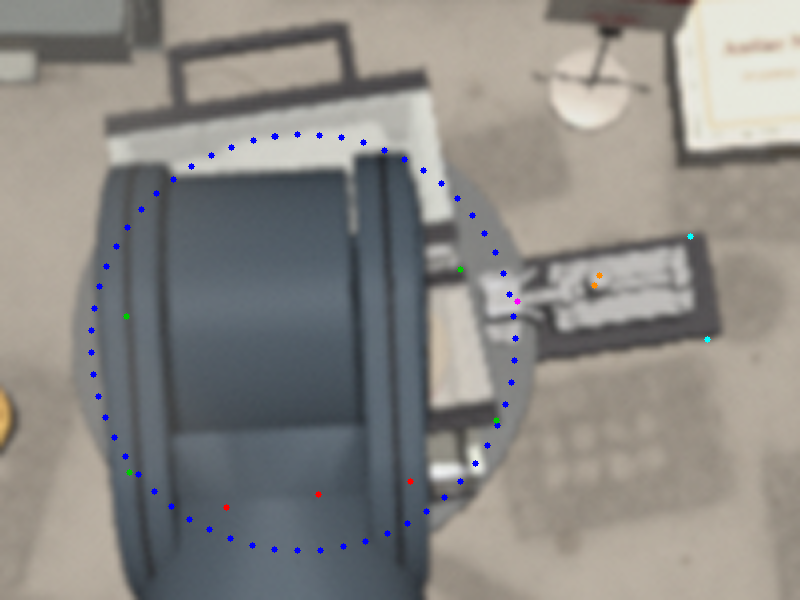

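```bash
python3 - <<'E'
from lid import *
def f(p,q):
    r=R.from_quat(q); b=np.linalg.norm(q)
    g=np.array(p)-r.apply([0,0,.019]); l=R.from_euler('z',-psi).apply(g-C)
    dx,dz=-(l[0]+.006),l[2]-.175
    return np.hypot(dx,dz),np.degrees(np.arctan2(dz,dx)-np.arctan2(.004,.172))+15
print(f([.48627,.09403,.11774],[.962,.074,.261,-.02]))
c=bot.calibration("scene")
for o in (46,48,50,52):
    b=[bar(np.radians(o))+R.from_euler('z',psi).apply([0,y,0])+d for d in([0,0,0],[.001,-.0015,0]) for y in(-.056,)]
    print(o,(proj(c,np.array(b))-[280,130]+.5)*3.75-.5)
crop("pics/s6.png","pics/s6c.png",60,0,260,260,3)
im=bot.capture("scene")[:,:,::-1]; cv2.imwrite("pics/s7.png",im); crop("pics/s7.png","pics/s7c.png",290,130,370,200,8)
E
```

```text
(np.float64(0.17272317718794478), np.float64(-0.017817660437930982))
46 [[127.31423826 163.84357496]
 [129.29584026 165.02631012]]
48 [[131.68625786 157.36745135]
 [133.67491822 158.54877776]]
50 [[136.29820062 150.91164762]
 [138.29387509 152.09143919]]
52 [[141.14436245 144.48638272]
 [143.14699547 145.66451643]]
```

View pics/s7c.png

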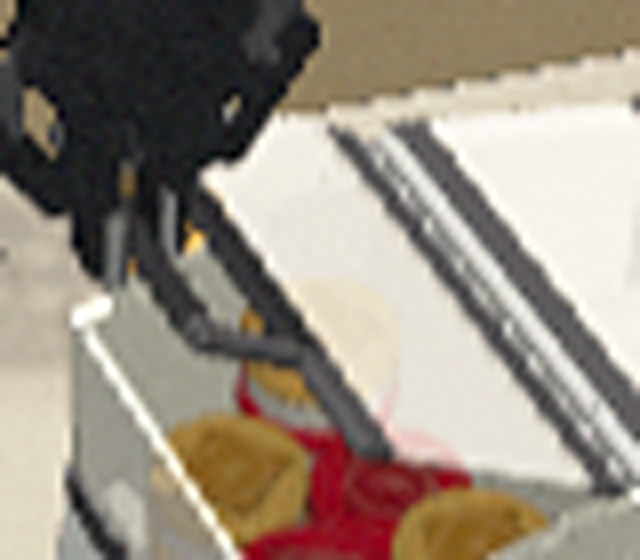

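```bash
python3 -m creep '[{"offset":[1.3,0,-2.4],"turn":[0,0,0],"grip":255},{"offset":[1.2,0,-2.4],"turn":[0,0,0],"grip":255},{"offset":[0,0,0],"turn":[0,0,0],"grip":255},{"offset":[0,0,0],"turn":[0,0,0],"grip":255},{"offset":[0,0,0],"turn":[0,0,0],"grip":255},{"offset":[0,0,0],"turn":[0,0,0],"grip":255}]'; python3 ang.py
```

```text
clock: 15.05
eef_pos: [0.5046, 0.0973, 0.2592]
orientation: [0.997, 0.077, -0.005, 0.0]
ft_force: [-6.3, -1.4, 0.5]
gripper_width: 0.0108
r 0.17353027550435732 opening deg 50.17608362523515 [-6.30657552 -1.36479172  0.53446901] 0.010814526887801615 [0.50455443 0.0972537  0.25924079]
```

```bash
python3 -m creep '[{"offset":[0,0,0],"turn":[0,0,0],"grip":255},{"offset":[0,0,0],"turn":[0,0,0],"grip":255},{"offset":[0,0,0],"turn":[0,0,0],"grip":255},{"offset":[0,0,0],"turn":[0,0,0],"grip":255},{"offset":[0,0,0],"turn":[0,0,0],"grip":255},{"offset":[0,0,0],"turn":[0,0,0],"grip":255}]'; python3 ang.py; python3 - <<'E'
from lid import *
im=bot.capture("scene")[:,:,::-1]; cv2.imwrite("pics/s8.png",im); crop("pics/s8.png","pics/s8c.png",290,130,410,250,5)
im=bot.capture("top")[:,:,::-1]; cv2.imwrite("pics/t8.png",im)
E
```

```text
clock: 15.55
eef_pos: [0.5046, 0.0973, 0.2592]
orientation: [0.997, 0.077, -0.005, 0.0]
ft_force: [-6.0, -0.2, 0.4]
gripper_width: 0.0104
r 0.17351791013140494 opening deg 50.18278340881393 [-6.04662514 -0.17362496  0.43527044] 0.010410079931262996 [0.50457835 0.09725527 0.25924973]
```

View pics/s8c.png

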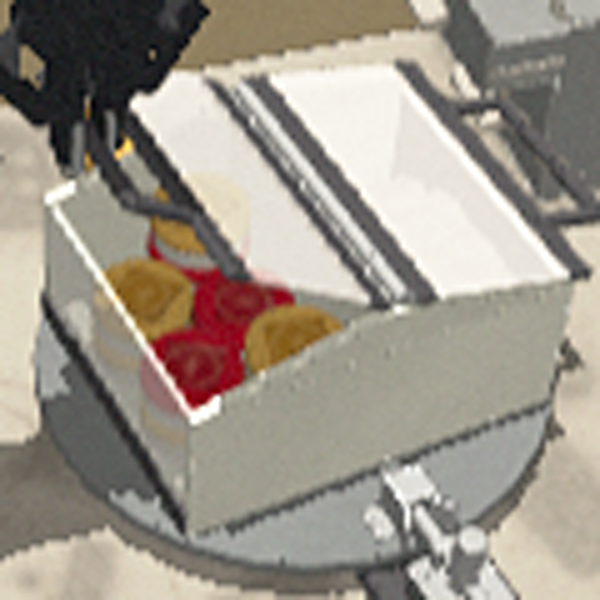

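View pics/t8.png

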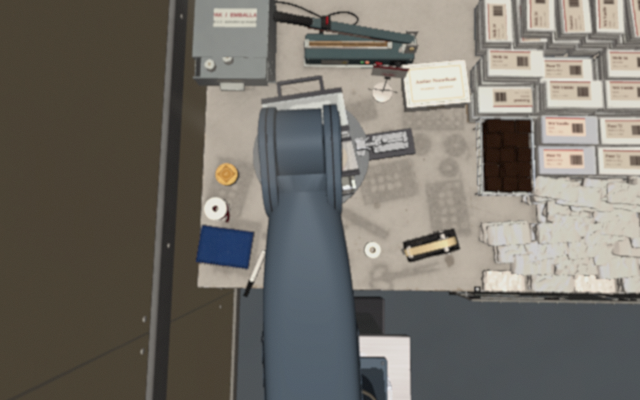

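```bash
python3 - <<'E'
from rig import bot
print(bot.hand_in())
E
```

```text
the job is handed in; nothing more can be done
None
```

I squared up the bin, pushed the bolt fully home, then lifted the front lid to about 50° and handed in with the gripper still holding the bar. It took about 15.7 s of the 56 s.

- **Turning the bin:** I turned it about 0.3 rad by the front bar. The camera then showed it within about 0.02 rad of square, well inside what the keeper's lips can draw in.
- **Bolt:** it travelled about 35.6 mm and stopped hard with 14 N on the tool. The pictures show the rod inside the keeper, and after I let go the grip was still at its home position.
- **Lid:** the last arm reading gave 50.2°, and it was steady for half a second. The scene camera put it nearer 49–49.5°, so the two checks differ by about 1°. The wrist force was about 6 N and the gripper opening was stable on the bar.
- **Other things on the table:** the label roll, tape dispenser and gold tin are where they were in the last top view. The arm hid the scoop there. It was last seen in a wrist picture, undisturbed as far as I could tell.
- **Cameras against the arm:** positions from the fixed cameras and the arm differed by a few millimetres. For the bolt and lid grips I relied on the wrist camera.

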